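Load the engraving slide from the tip-out bin

TASK

Set up the engraving slide: loosen the clamp knob on the carriage, slide the carriage until its pointer meets the line on the index block, and turn the knob tight again. Then tilt the hinged bin well forward, pick out every brass ring holder at its back and stand it flat inside the carriage tray, plates side by side, and finally tip the bin fully shut. Leave the carriage clamped at the mark and leave the other things on the bench where they are.

Things in the scene. Friction and masses are not known exactly. Their poses are not given: they have to be found in the camera images.
- bin (a joint): tilt of the grey plastic bin about its pivot, rad: 0 = shut (upright, back under the clear cover), grows as its top is pulled forward towards the stand's front, 0.45 = fully forward. The pivot is stiff (0.5 N m) and the bin stays where it is left when tilted 0.35 or more; it takes about 5 to 10 N at the handle to tilt it. The bin never leaves its stand.
- bin_handle (a point): middle of the round steel pull bar of the bin, 10 mm thick, 110 mm free length along the bin's y, 35 mm above and 30 mm ahead of the front wall's rim on two slanting arms; free on both sides and above. Shut: 160 mm above the bench; it lies 143 mm from the pivot line and moves 58 mm forward and 27 mm down as the bin tilts to 0.45. Axes tilt with the bin: y along the bar, x to the back.
- bin_hinge (a point): middle of the bin's pivot line (along y), at the bin's lower front edge, 20 mm above the bench. Frame turns with the bin.
- bin_floor (a point): centre of the bin's inner floor (105 mm in x by 220 mm in y, 80 mm above the pivot line when shut). The walls rise 25 mm above this floor; x to the back, z normal to the floor. A rib 4 mm high across the floor 18 mm ahead of the centre keeps the holders in the back part: they may slide up to 15 mm forward, to the rib, as the bin tilts.
- bin_stand: grey steel stand of the bin, 200 x 270 mm; origin on the bench under the pivot line, x to the back, front towards -x. A clear cover plate (transparent, level, underside 190 mm above the bench) reaches from 65 mm to 170 mm behind the pivot line over the whole width, on two rear posts: in the way of a gripper coming down on the holders while the bin is shut, not when it is fully forward.
- carriage (a joint): position of the aluminium carriage along the slide's y, m (-0.108 to 0.108); grows towards the slide's +y. Free running (about 1 N) when the clamp is loose; held fast (over 40 N) when it is tight.
- clamp (a joint): angle of the black clamp knob on the carriage, rad: 0 = fully tight, 1.35 = fully loose; seen from above it loosens counter-clockwise and tightens clockwise. The carriage runs freely from about 0.8 up. Torque about 0.2 N m; it stays where it is left.
- clamp_grip (a point): on the knob's vertical axis at gripping height, in the middle of its upright bar grip: bar 44 mm long (this frame's x, turns with the knob), 14 mm thick, its top 10 mm above this point, the round collar below it 20 mm under this point and 44 mm across. The height is 69 mm above the bench.
- post (a point): on the axis of the fixed upright steel post of the carriage, by which it is pushed along; 14 mm diameter, rising 46 mm above the carriage's plate, its top 13 mm above this point; 85 mm to the +y side of the knob. Axes as the slide's.
- pointer (a point): tip of the dark pointer at the middle of the carriage's front (-x) edge, beside the index rail.
- mark: index block, steel, 20 x 16 x 6 mm, clipped on the index rail along the slide's front edge, with a dark line across its middle: the mark. y runs along the slide, the origin is at its underside's centre. The carriage is at the mark when the pointer has the same y as this line (in this frame).
- tray (a point): centre of the inner floor of the shallow tray on the carriage, 43 mm above the bench; inner floor 72 mm (x, across the slide) by 240 mm (y, along the slide), lip 10 mm high. There is room for three holders side by side along y, each with its fin along x.
- slide: grey base of the slide, 280 x 480 mm, y along its two steel ways; origin at its underside's centre on the bench. The knob and index rail are on the -x side, the tray on the +x side.
- holder0: one of up to three alike brass ring holders (absent ones read None): a foot plate 50 mm (x) by 58 mm (y) by 6 mm, with an upright fin on it, 36 mm long in x, 8 mm thick in y, its top 38 mm above the underside; 180 g on average. Origin at the centre of the underside, z up along the fin. Grip the fin across its thickness, fingertips above the plate.
- holder1: one of up to three alike brass ring holders (absent ones read None): a foot plate 50 mm (x) by 58 mm (y) by 6 mm, with an upright fin on it, 36 mm long in x, 8 mm thick in y, its top 38 mm above the underside; 180 g on average. Origin at the centre of the underside, z up along the fin. Grip the fin across its thickness, fingertips above the plate.
- holder2: one of up to three alike brass ring holders (absent ones read None): a foot plate 50 mm (x) by 58 mm (y) by 6 mm, with an upright fin on it, 36 mm long in x, 8 mm thick in y, its top 38 mm above the underside; 180 g on average. Origin at the centre of the underside, z up along the fin. Grip the fin across its thickness, fingertips above the plate.
- mug: white mug, 76 mm across, 85 mm high; bystander. Origin under its centre.
- cork_dish: cork dish, 100 mm across, 22 mm high; bystander. Origin under its centre.
- file: wood-handled scribing tool lying on the bench, 200 mm long along its x; bystander.
- ring_cone: wooden ring cone, 52 mm foot, 77 mm high; bystander. Origin under its centre.
- flux_jar: amber glass jar, 56 mm across, 60 mm high; bystander. Origin under its centre.
- stake: small steel bench stake, 44 mm across, 55 mm high; bystander. Origin under its centre.
Things that resemble listed ones, but are neither listed nor needed, are in the scene too. Leave any turquoise look-alike of the holder1 alone. Leave any pink look-alike of the holder2 alone.

How it is judged:
On the way, in this order (a step that is already met when the one before it is completed fails the run):
1. the clamp knob is loosened (over 0.8 rad) (value of joint clamp above 0.8 rad), for 0.2 s.
2. the carriage's pointer is at the mark, within 6 mm (y of pointer in the frame of mark between -0.006 and 0.006 m), for 0.2 s.
3. the knob is tight again (under 0.15 rad) with the pointer at the mark (all of step 2 and value of joint clamp below 0.15 rad), for 0.2 s.
4. the bin is tilted forward, over 0.35 rad (value of joint bin above 0.35 rad), for 0.2 s.
At the end, for the whole second after the job is handed in: Every holder present stands flat on the tray's floor (tilt under 0.12 rad, underside within 5 mm of the floor, centre within 22 mm across and 96 mm along of the tray's centre), at rest; the bin is shut (under 0.06 rad); the knob is tight (under 0.15 rad) and the pointer is within 6 mm of the mark (all of step 3 and value of joint bin below 0.06 rad and velocity of joint bin below 0.1 rad/s and x of holder0 in the frame of tray between -0.022 and 0.022 m and y of holder0 in the frame of tray between -0.096 and 0.096 m and z of holder0 in the frame of tray between -0.004 and 0.005 m and angle between each of holder0, holder1, holder2's own z axis and vertical below 0.12 rad and linear speed of each of holder0, holder1, holder2 below 0.03 m/s and x of holder1 in the frame of tray between -0.022 and 0.022 m and y of holder1 in the frame of tray between -0.096 and 0.096 m and z of holder1 in the frame of tray between -0.004 and 0.005 m and x of holder2 in the frame of tray between -0.022 and 0.022 m and y of holder2 in the frame of tray between -0.096 and 0.096 m and z of holder2 in the frame of tray between -0.004 and 0.005 m); the robot touches nothing.
It fails at once if a bystander (mug, cork dish, scribing tool, ring cone, jar or stake) is moved more than 50 mm (distance of any of mug, cork_dish, file, ring_cone, flux_jar, stake from where it was at the start of the episode above 0.05 m).
Of holder0, holder1, holder2 only 2 to 3 are there at a start; the rules pass over those that are not, and their reading is None.
At some moment in a run one of holder0, holder1, holder2 may be knocked a few centimetres aside while the robot is not near it.
It also fails if it takes over 210 s, if anything falls off the work surface, if the arm or the gripper's body presses on something with over 40 N, if the wrist force passes 120 N, or if a joint passes its speed limit or range.

ROBOT

A 6-joint arm with a two-finger parallel gripper is mounted at the origin on the work surface. World frame = base frame: x ahead of the robot, y to its left, z up, the work surface at z = 0. Lengths are in m, angles in rad, forces in N, time in s.
With the tool pointing down it reaches from about 0.325 to 0.9 m from the base axis. Payload 6.1 kg.
Tool frame: the origin (TCP) lies midway between the tips of the shut fingers; the grasp point (between the pads) lies 19 mm behind it; x points along the fingers, y is the direction in which the jaws open and shut, and the axes are right-handed (so a half turn about x gives the same grasp; the last joint's range is limited). The gripper opens to 85 mm and grips with 20 to 120 N. Pads are 22 mm wide; open, the fingers measure 114 mm over their backs; the gripper's body (76 mm by 85 mm) begins 54 mm behind the grasp point. The pads swing forward as they close: fully open they stand 13 mm farther back than shut.
Start: joints at [0.981, 0.22, 1.526, -0, 1.395, -0.126], TCP at [0.28, 0.559, 0.231] pointing down, gripper open.
Joint ranges: [-2.98, 2.98], [-0.91, 2.08], [0.09, 2.57], [-1.24, 4.39], [0.2, 2.65], [-2.68, 2.68]. Speed limits (rad/s): [2.57, 2.57, 3.01, 3.14, 3.14, 3.14].

INTERFACE

Orientations are given as [roll, pitch, yaw] about the fixed x, y, z axes, in that order (R = Rz(yaw) Ry(pitch) Rx(roll)).
In Python, from plant import movep, move_l, set_joints, gripper_to, hold, inverse_kinematics, observe, get_image, get_calibration, Unreachable, job_done gives the robot as it stands. Calls block until the motion is done:
- movep(position, orientation): joint-space move of the TCP to a pose.
- move_l(position, feed=0.15, rotation=None, max_force=None): straight line of the TCP; rotation=None keeps the orientation; feed is the mean speed in m/s. With max_force (N) it stops when the force on the tool has changed by that much, and returns True; else False.
- set_joints(angles): joint-space move.
- gripper_to(opening, f_grip=None): finger opening in m; f_grip is the grip in N (None keeps the last); returns when the fingers have stopped.
- hold(seconds).
- inverse_kinematics(position, orientation): joint angles nearest the present ones, or None.
- observe(): the state.
- get_image(name): name is "scene" or "top"; returns (picture, depth): 400x640x3 uint8, red, green, blue; 400x640 float32, m along the optical axis (not along the pixel's ray), 0 where there is no reading.
- get_calibration(name): a dict with "intrinsics" (3x3 intrinsics, pixels), "world_from_camera" (4x4, takes a point from camera to world coordinates). Camera axes: x right, y down, z forward; pixel columns grow to the right and rows downward; lengths in m; the calibration is good to about 2 mm. A picture is of the moment at which its call begins. get_calibration takes no time and is no camera call.
A pose or a line that the arm cannot do raises Unreachable and nothing moves.
- job_done(): hands the job in, once; it reports no verdict.
The state is a dict: "time_s": time; "q": joint angles; "joint_velocities": joint speeds; "joint_torque": joint torques, N m; "eef_pos": TCP position; "tcp_rot": TCP orientation; "ft_force": force on the tool from outside, world axes, zero at the start; "torque": the same for the moment, N m; "opening": finger opening in m.
Only numpy, scipy, OpenCV 4.12 (cv2) and the standard library are available. Lean on these libraries where they do the work, as an engineer would, in place of code of your own. Each camera call takes 0.05 s, during which the arm holds its last target.

## Working session

There is one attempt and no reset: what is moved stays moved. The work goes in short steps, each a Python script; the robot and the scene stay as the last script left them, time stands still between calls to the robot, and variables do not carry over. Pictures are saved under pics/ and viewed, and the job is handed in when it is done.

```bash
ls; mkdir -p pics
python3 - <<'E'
from plant import *
import cv2,numpy as np
for n in("scene","top"):
    p,d=get_image(n); cv2.imwrite(f"pics/{n}0.png",p[:,:,::-1]); np.save(f"{n}0.npy",d); np.save(f"{n}0p.npy",p)
    c=get_calibration(n); print(n,np.round(c["intrinsics"],1).tolist(),np.round(c["world_from_camera"],3).tolist())
print(observe())
E
```

```text
pics
scene [[495.8, 0.0, 322.0], [0.0, 495.8, 196.6], [0.0, 0.0, 1.0]] [[0.871, 0.3, -0.389, 1.059], [0.491, -0.499, 0.715, -0.934], [0.02, -0.813, -0.582, 0.915], [0.0, 0.0, 0.0, 1.0]]
top [[467.0, 0.0, 319.2], [0.0, 467.0, 192.5], [0.0, 0.0, 1.0]] [[0.017, -0.983, 0.184, 0.318], [-1.0, -0.017, 0.004, 0.084], [-0.0, -0.184, -0.983, 1.331], [0.0, 0.0, 0.0, 1.0]]
{'time_s': 0.1, 'q': array([ 9.80883575e-01,  2.21121718e-01,  1.52749397e+00,  1.87140092e-05,
        1.39470736e+00, -1.26100227e-01]), 'joint_velocities': array([-0.00067405, -0.00178731, -0.00250904,  0.00154341, -0.00350504,
       -0.00236616]), 'joint_torque': array([ 1.50853739e-03, -4.98240709e+01, -3.90549231e+01, -1.35028722e-04,
        5.64492497e-03, -1.59832518e-05]), 'eef_pos': array([0.27929491, 0.5585181 , 0.23032591]), 'tcp_rot': array([-1.70754053,  1.56906584, -2.17135635]), 'ft_force': array([ 0.56407155, -0.44646306, -0.85009579]), 'torque': array([-0.02988832, -0.00332205, -0.01531429]), 'opening': 0.08556296248590356}
```

View pics/scene0.png

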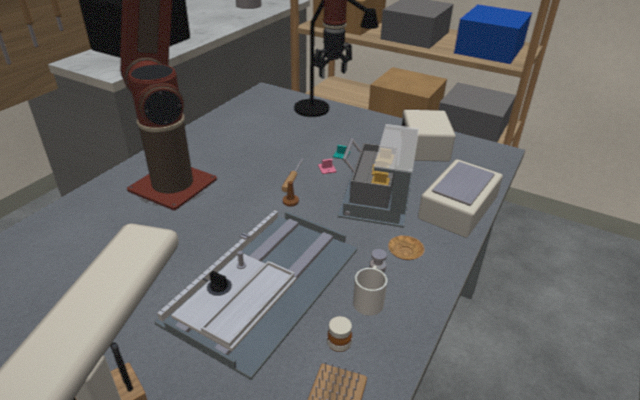

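View pics/top0.png

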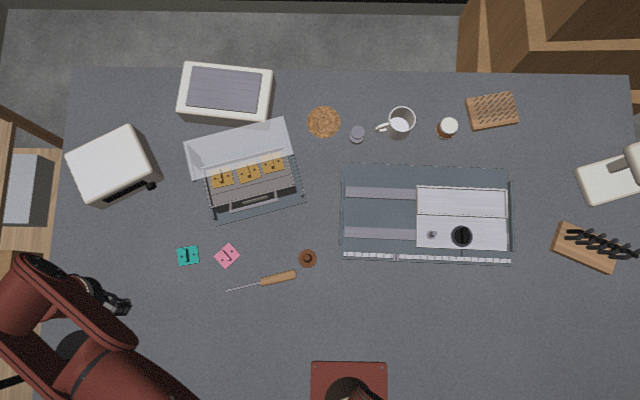

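The top view shows the bin at about (250,185) with three gold holders at (222,180), (248,173) and (273,165). The turquoise (188,256) and pink (227,256) look-alikes lie on the bench. The slide is centred near (427,215), with the knob at (461,236), the post at (432,234) and the index rail at row ~257.

Run:
```python
import cv2,numpy as np
p=np.load("top0p.npy")[:,:,::-1]
a=cv2.resize(p[150:275,335:520],None,fx=4.3,fy=4.3,interpolation=cv2.INTER_CUBIC);cv2.imwrite("pics/c1.png",a)
a=cv2.resize(p[110:275,170:315],None,fx=3.6,fy=3.6,interpolation=cv2.INTER_CUBIC);cv2.imwrite("pics/c2.png",a)
p=np.load("scene0p.npy")[:,:,::-1]
a=cv2.resize(p[115:225,310:430],None,fx=5,fy=5,interpolation=cv2.INTER_CUBIC);cv2.imwrite("pics/c3.png",a)
```

```text
(no output)
```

View pics/c1.png

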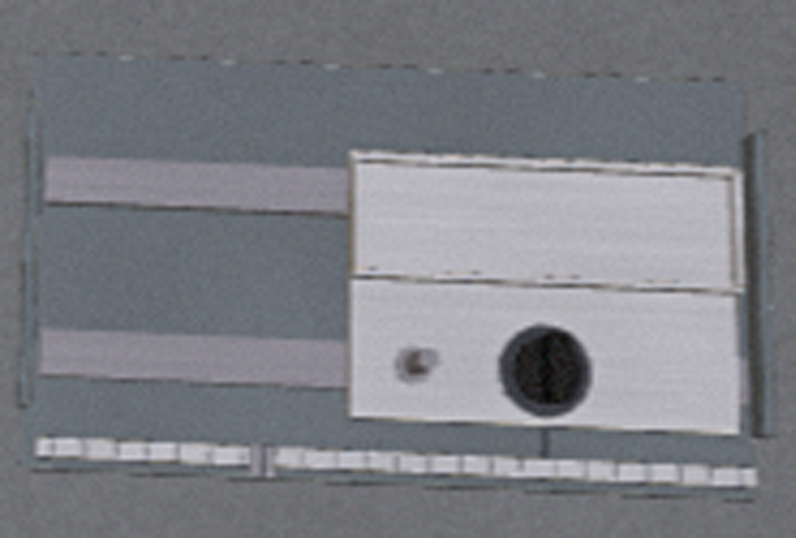

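View pics/c2.png

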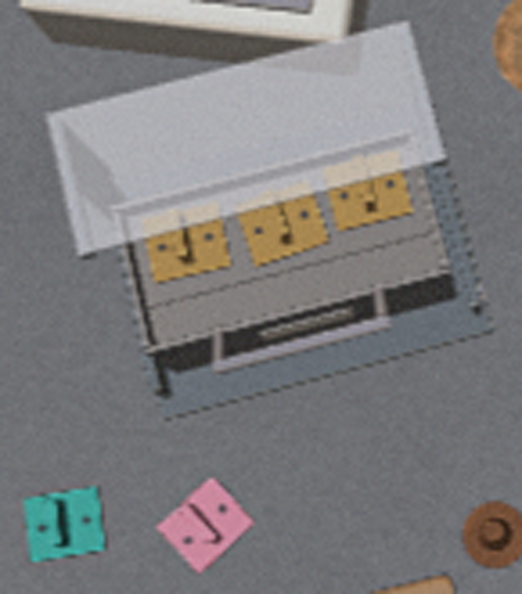

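View pics/c3.png

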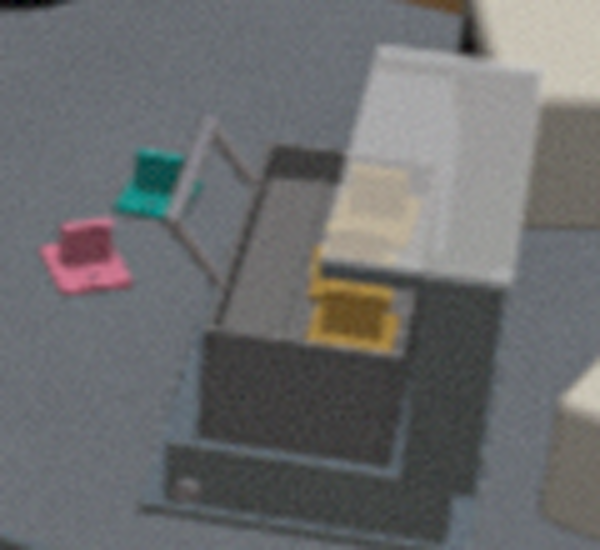

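```bash
cat > h.py <<'E'
from plant import *
import cv2,numpy as np
from scipy.spatial.transform import Rotation as Ro
def ray(n,u,v):
    c=get_calibration(n);K=np.array(c["intrinsics"]);T=np.array(c["world_from_camera"])
    return T[:3,3],T[:3,:3]@np.linalg.inv(K)@np.array([u,v,1.])
def px_z(n,u,v,z):
    o,r=ray(n,u,v); return o+r*(z-o[2])/r[2]
def px_d(n,u,v,d):
    o,r=ray(n,u,v); return o+r*d[int(round(v)),int(round(u))]
def proj(n,p):
    c=get_calibration(n);K=np.array(c["intrinsics"]);T=np.linalg.inv(np.array(c["world_from_camera"]))
    q=K@(T[:3,:3]@np.asarray(p)+T[:3,3]); return q[:2]/q[2]
def cu(u,v,f,x0,y0): return (u+.5)/f-.5+x0,(v+.5)/f-.5+y0
def snap(n,tag,box=None,f=1):
    p,d=get_image(n); np.save(f"{tag}p.npy",p);np.save(f"{tag}d.npy",d)
    a=p[:,:,::-1]
    if box: a=a[box[2]:box[3],box[0]:box[1]]
    cv2.imwrite(f"pics/{tag}.png",cv2.resize(a,None,fx=f,fy=f,interpolation=cv2.INTER_CUBIC)); return p,d
E
python3 - <<'E'
from h import *
np.set_printoptions(precision=4,suppress=True)
d=np.load("top0.npy")
for nm,u,v in [("knob",546,370),("post",413,366),("pointer",544,450),("block",262,460),("railL",35,446),("railR",757,477),("plate fl",350,416),("plate fr",738,433),("plate",460,400),("tray",540,230),("trayL top",350,155),("trayR top",740,170),("trayL bot",350,275),("trayRbot",740,290),("base BL",35,55),("base BR",742,80)]:
    a=cu(u,v,4.3,335,150); print(nm,np.round(a,1),px_d("top",*a,d))
for nm,u,v in [("h1",187,250),("h2",287,230),("h3",372,195),("barL",218,367),("barR",388,323),("rimFL",150,350),("rimFR",450,270),("rimBL",118,210),("rimBR",410,138),("standFL",168,418),("standFR",492,327),("cover FL",80,255),("coverFR",443,160),("coverBL",50,115),("coverBR",408,22)]:
    a=cu(u,v,3.6,170,110); print(nm,np.round(a,1),px_d("top",*a,d))
E
```

```text
knob [461.6 235.7] [ 0.4423 -0.3     0.0642]
post [430.7 234.7] [ 0.4434 -0.2161  0.0646]
pointer [461.1 254.3] [ 0.3956 -0.3141  0.0066]
block [395.5 256.6] [ 0.3838 -0.1228  0.0477]
railL [342.8 253.3] [0.3923 0.0193 0.0102]
railR [510.7 260.5] [ 0.3807 -0.4547  0.0012]
plate fl [416.  246.4] [ 0.4139 -0.1828  0.0299]
plate fr [506.2 250.3] [ 0.4069 -0.4308  0.0339]
plate [441.6 242.6] [ 0.4246 -0.2518  0.0386]
tray [460.2 203.1] [ 0.5358 -0.3069  0.0404]
trayL top [416.  185.7] [ 0.5857 -0.1864  0.0298]
trayR top [506.7 189.2] [ 0.5844 -0.4525  0.0077]
trayL bot [416.  213.6] [ 0.5049 -0.1837  0.0351]
trayRbot [506.7 217.1] [ 0.4966 -0.429   0.0547]
base BL [342.8 162.4] [0.6578 0.0209 0.0003]
base BR [507.2 168.2] [ 0.6489 -0.4613 -0.0017]
h1 [221.6 179.1] [0.5742 0.3454 0.1297]
h2 [249.4 173.5] [0.5889 0.272  0.1363]
h3 [273.  163.8] [0.6163 0.211  0.136 ]
barL [230.2 211.6] [0.484  0.3123 0.1601]
barR [277.4 199.4] [0.5173 0.1938 0.1608]
rimFL [211.3 206.9] [0.5005 0.3691 0.1251]
rimFR [294.6 184.6] [0.5623 0.1528 0.1305]
rimBL [202.4 168. ] [0.5873 0.3801 0.197 ]
rimBR [283.5 148. ] [0.6425 0.1794 0.1969]
standFL [216.3 225.8] [0.4647 0.3803 0.0038]
standFR [306.3 200.5] [0.5409 0.1249 0.0112]
cover FL [191.9 180.5] [0.5547 0.4039 0.1986]
coverFR [292.7 154.1] [0.6288 0.1563 0.1901]
coverBL [183.5 141.6] [0.6554 0.4327 0.1951]
coverBR [283.  115.8] [0.7289 0.1838 0.193 ]
```

Run:
```python
from h import *
np.set_printoptions(precision=4,suppress=True)
d=np.load("top0.npy")
for nm,u,v,z in [("knob top",546,370,.079),("post top",410,368,.085),("pointer",544,455,.036),("block",262,461,.036),("railL",35,446,.03),("railR",757,477,.03),("plate fl",350,416,.039),("plate fr",738,433,.039),("trayL top",350,152,.053),("trayR top",741,170,.053),("trayL bot",350,277,.053),("trayRbot",740,291,.053),("base BL",35,55,.01),("base BR",742,80,.01)]:
    a=cu(u,v,4.3,335,150); print(nm,px_z("top",*a,z))
for nm,u,v,z in [("barL",218,367,.165),("barR",388,323,.165),("standFL",168,418,.005),("standFR",492,327,.005)]:
    a=cu(u,v,3.6,170,110); print(nm,px_z("top",*a,z))
# knob pixels & bar
for y in range(225,262,1):
    print(y,(d[y,440:480:1]*0+1).sum() and [int(1000*px_d("top",x,y,d)[2]) for x in range(450,474)])
p=np.load("scene0p.npy")[:,:,::-1]
cv2.imwrite("pics/c4.png",cv2.resize(p[205:345,155:300],None,fx=4.2,fy=4.2,interpolation=cv2.INTER_CUBIC))
```

```text
knob top [ 0.4409 -0.2955  0.079 ]
post top [ 0.4401 -0.2094  0.085 ]
pointer [ 0.3907 -0.3051  0.036 ]
block [ 0.3838 -0.1247  0.036 ]
railL [0.3912 0.0202 0.03  ]
railR [ 0.3793 -0.443   0.03  ]
plate fl [ 0.4132 -0.1809  0.039 ]
plate fr [ 0.4066 -0.4288  0.039 ]
trayL top [ 0.583  -0.1817  0.053 ]
trayR top [ 0.5753 -0.4348  0.053 ]
trayL bot [ 0.501 -0.18   0.053]
trayRbot [ 0.4962 -0.4297  0.053 ]
base BL [0.6553 0.0213 0.01  ]
base BR [ 0.646  -0.4565  0.01  ]
barL [0.4833 0.3114 0.165 ]
barR [0.5165 0.1934 0.165 ]
standFL [0.4645 0.3801 0.005 ]
standFR [0.542  0.1251 0.005 ]
225 [34, 37, 39, 35, 40, 33, 40, 37, 42, 44, 37, 40, 37, 34, 39, 36, 37, 38, 37, 40, 41, 38, 39, 35]
226 [37, 38, 42, 41, 39, 37, 37, 37, 39, 40, 35, 42, 38, 39, 42, 40, 40, 42, 40, 38, 41, 43, 41, 42]
227 [34, 37, 38, 40, 39, 41, 36, 38, 39, 36, 42, 43, 45, 79, 73, 82, 79, 79, 38, 37, 36, 38, 42, 37]
228 [36, 37, 41, 38, 42, 39, 41, 42, 37, 42, 40, 58, 69, 69, 83, 75, 77, 83, 37, 38, 38, 41, 36, 40]
229 [33, 40, 35, 38, 39, 41, 40, 42, 45, 50, 54, 62, 72, 74, 77, 77, 78, 78, 41, 39, 40, 33, 36, 37]
230 [
[... 2479 characters left out ...]
 15]
255 [10, 18, 10, 12, 12, 1330, 7, 9, 10, 9, 14, 14, 44, 13, 8, 8, 8, 13, 15, 13, 9, 13, 14, 13]
256 [31, 34, 32, 34, 36, 11, 8, 11, 9, 14, 15, 10, 12, 14, 11, 13, 13, 10, 8, 10, 10, 9, 10, 8]
257 [36, 36, 37, 33, 1330, 35, 36, 37, 37, 32, 34, 40, 34, 38, 39, 35, 37, 36, 34, 38, 35, 33, 39, 32]
258 [32, 34, 37, 35, 35, 37, 33, 35, 38, 33, 35, 37, 38, 31, 35, 30, 40, 39, 34, 35, 33, 32, 34, 37]
259 [37, 37, 36, 34, 35, 34, 32, 36, 39, 31, 38, 33, 40, 42, 33, 34, 34, 37, 36, 39, 35, 40, 36, 35]
260 [32, 34, 30, 35, 35, 36, 34, 33, 36, 32, 32, 38, 35, 36, 32, 34, 38, 34, 36, 31, 37, 34, 35, 31]
261 [12, 11, 13, 6, 14, 9, 11, 11, 9, 15, 18, 21, 21, 25, 23, 26, 27, 31, 31, 35, 38, 36, 32, 34]
```

View pics/c4.png

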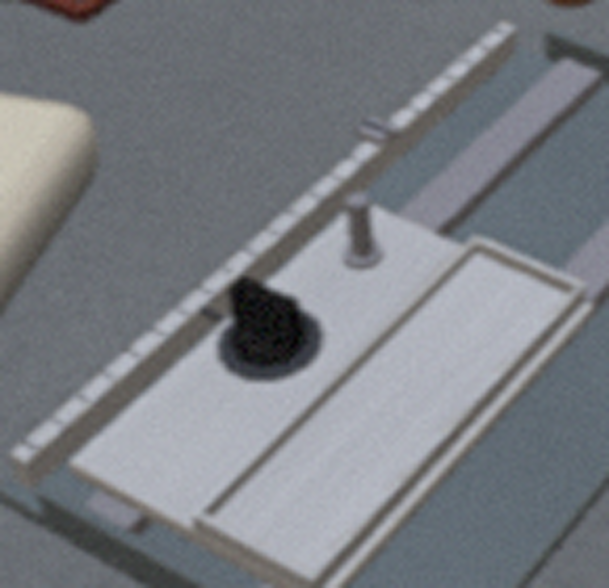

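Run:
```python
from h import *
np.set_printoptions(precision=4,suppress=True)
d=np.load("top0.npy")
P=np.array([px_d("top",x,y,d) for y in range(224,246) for x in range(456,474)])
Q=P[P[:,2]>.0715,:2]
Qz=np.array([px_z("top",x,y,.079)[:2] for y in range(224,246) for x in range(456,474)])[P[:,2]>.0715]
for q in(Q,Qz):
    print(len(q),q.mean(0),cv2.minAreaRect((q*1000).astype(np.float32)));w,v=np.linalg.eigh(np.cov(q.T));a=v[:,1]*np.sign(v[0,1]);print(np.arctan2(a[1],a[0]),w**.5)
C=P[(P[:,2]>.0445)&(P[:,2]<.0525)]; print("collar",C.min(0),C.max(0))
P=np.array([px_d("top",x,y,d) for y in range(226,244) for x in range(422,442)]);Q=P[P[:,2]>.07];print("post",Q.mean(0),len(Q))
print("pointer",px_z("top",461.6,254.5,.038),"line",px_z("top",395.4,257,.041))
p=np.load("top0p.npy")[:,:,::-1]
a=cv2.resize(p[244:268,384:474],None,fx=8.5,fy=8.5,interpolation=cv2.INTER_CUBIC);cv2.imwrite("pics/c5.png",a)
```

```text
91 [ 0.4443 -0.3064] ((444.5116882324219, -306.64544677734375), (41.07916259765625, 13.954812049865723), 1.7883018255233765)
0.0208315968209674 [0.0042 0.0121]
91 [ 0.4441 -0.306 ] ((444.2322082519531, -305.3902587890625), (40.25016403198242, 16.26910972595215), 0.9750323295593262)
0.013798922537980948 [0.0045 0.0121]
collar [ 0.4237 -0.3285  0.0446] [ 0.4682 -0.2884  0.0524]
post [ 0.437  -0.2005  0.1688] 29
pointer [ 0.3931 -0.3059  0.038 ] line [ 0.383  -0.1235  0.041 ]
```

View pics/c5.png

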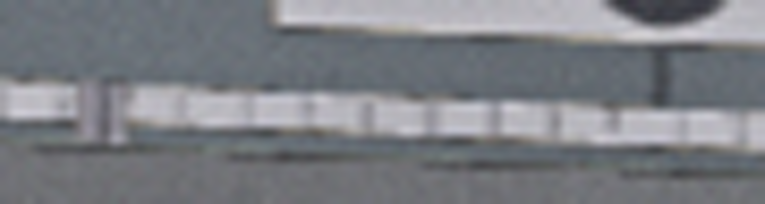

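Run:
```python
from h import *
np.set_printoptions(precision=3,suppress=True)
print(proj("top",[.4463,-.2215,.085]),proj("top",[.4463,-.2215,.072]))
for y in (-.307,-.125):
  for yaw in (0,.4,.8,1.3,3.14,-3.14+1.3):
    print(y,yaw,inverse_kinematics([.444,y,.054],[0,np.pi/2,yaw]))
```

```text
[434.447 232.955] [433.28  233.431]
-0.307 0 [-0.751  0.22   1.887  0.     1.035 -2.322]
-0.307 0.4 None
-0.307 0.8 None
-0.307 1.3 [-0.751  0.22   1.887  0.     1.035  2.661]
-0.307 3.14 [-0.751  0.22   1.887 -0.     1.035  0.821]
-0.307 -1.84 [-0.751  0.22   1.887 -0.     1.035 -0.482]
-0.125 0 [-0.446  0.043  2.086  0.     1.013 -2.016]
-0.125 0.4 [-0.446  0.043  2.086  0.     1.013 -2.416]
-0.125 0.8 None
-0.125 1.3 None
-0.125 3.14 [-0.446  0.043  2.086 -0.     1.013  1.127]
-0.125 -1.84 [-0.446  0.043  2.086 -0.     1.013 -0.176]
```

Run:
```python
from h import *
np.set_printoptions(precision=4,suppress=True)
dn=lambda yaw:[0,np.pi/2,yaw]
move_l([.279,.5585,.33],feed=.25)
movep([.4442,-.3068,.25],dn(np.pi))
move_l([.4442,-.3068,.10],feed=.2)
r=move_l([.4442,-.3068,.055],feed=.08,max_force=12); print("hit",r)
gripper_to(.0,50)
o=observe();print(o["time_s"],o["eef_pos"],o["opening"],o["ft_force"],o["torque"])
q=np.array(o["q"])
q[5]-=1.28; set_joints(q)
o=observe();print(o["time_s"],o["eef_pos"],o["opening"],o["ft_force"],o["torque"])
snap("top","k1",(335,535,150,275),4);snap("scene","k2",(140,340,180,345),4)
```

```text
hit False
6.0 [ 0.4444 -0.3073  0.0554] 0.013321226826939904 [-1.7105 -1.9956  2.8454] [-0.2244  0.1563  0.1038]
7.1667 [ 0.4441 -0.3071  0.0554] 0.013085301048950388 [-4.5911  1.2853  3.7711] [0.1575 0.5445 0.1096]
```

View pics/k2.png

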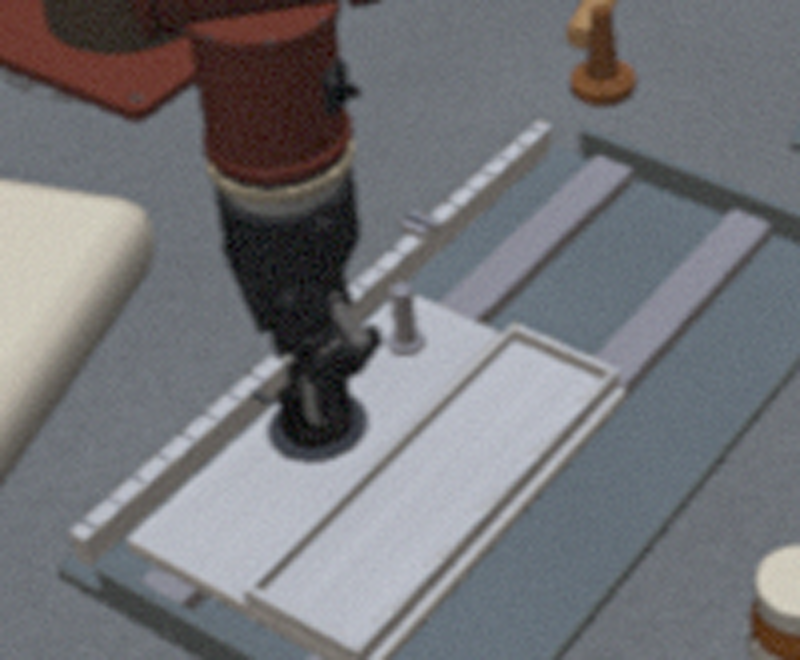

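View pics/k1.png

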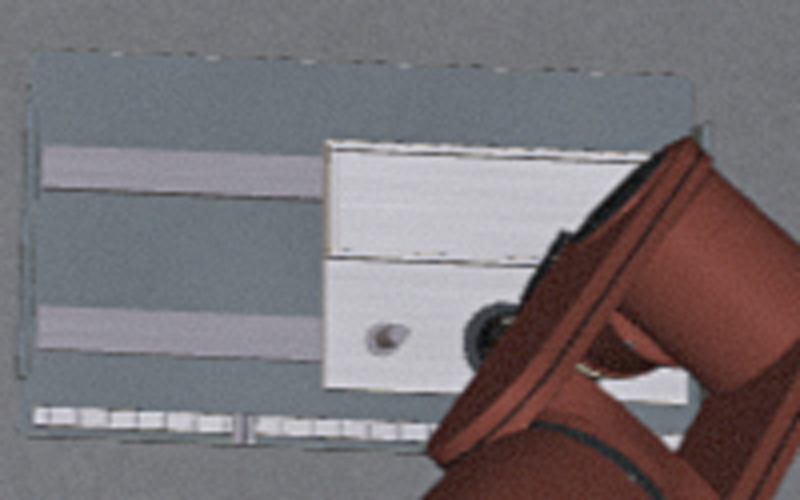

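The pictures show the gripper on the knob at (318,410) in the scene crop, turned by about 1.28 rad, with the carriage unmoved. The mark block is at (418,222) there. Next I drag the carriage, still gripping the knob.

Run:
```python
from h import *
np.set_printoptions(precision=4,suppress=True)
hold(.3)
p=np.array(observe()["eef_pos"])
t=[.4442+.1814*.025,-.3070+.1814,p[2]]
r=move_l([p[0]+.02*.025,p[1]+.02,p[2]],feed=.05,max_force=25); o=observe();print(r,o["eef_pos"],o["ft_force"],o["opening"])
if not r:
    r=move_l(t,feed=.1,max_force=25); hold(.3);o=observe();print(r,o["eef_pos"],o["ft_force"],o["torque"],o["opening"],o["time_s"])
snap("top","m1",(335,535,150,275),4);snap("scene","m2",(200,300,190,290),6)
```

```text
False [ 0.4446 -0.2862  0.0554] [-2.9798  0.9973  5.0184] 0.012812991118962497
False [ 0.4487 -0.1258  0.0554] [-0.8999 -0.7003  2.3373] [0.125  0.2962 0.0696] 0.013119830880421263 10.1833
```

View pics/m1.png

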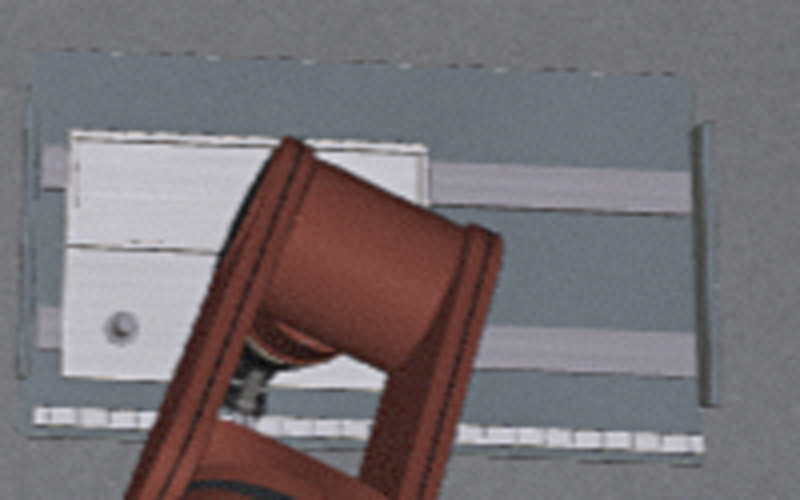

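View pics/m2.png

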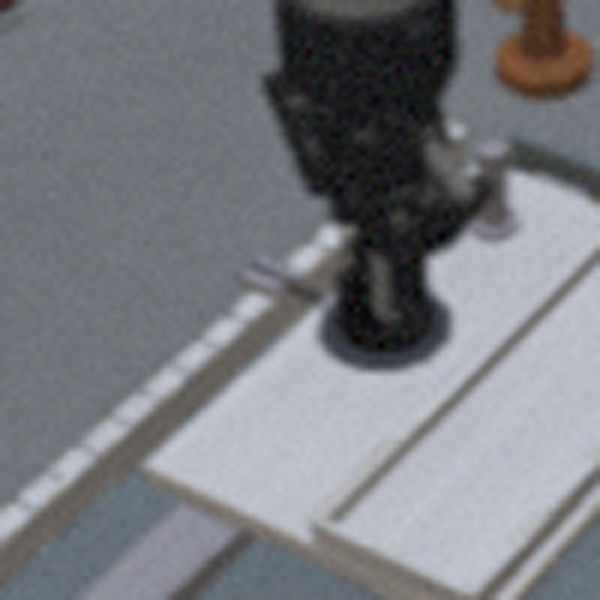

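The scene crop shows the pointer (300,290) running straight into the block's dark line (270,277). I'll tighten the knob, release it and check from above.

Run:
```python
from h import *
np.set_printoptions(precision=4,suppress=True)
q=np.array(observe()["q"]); q[5]+=1.31; set_joints(q)
hold(.3);o=observe();print(o["eef_pos"],o["ft_force"],o["torque"],o["opening"])
gripper_to(.06)
p=np.array(observe()["eef_pos"]); move_l([p[0],p[1],.12],feed=.15)
movep([.40,.12,.36],[0,np.pi/2,np.pi])
print(observe()["time_s"])
snap("top","n1",(335,435,200,270),8);snap("scene","n2",(200,300,190,290),6);snap("top","n3")
```

```text
[ 0.449  -0.126   0.0555] [ 1.5332 -3.2082 -2.1279] [-0.3602 -0.2596  0.0971] 0.013004859564607486
14.175
```

View pics/n1.png

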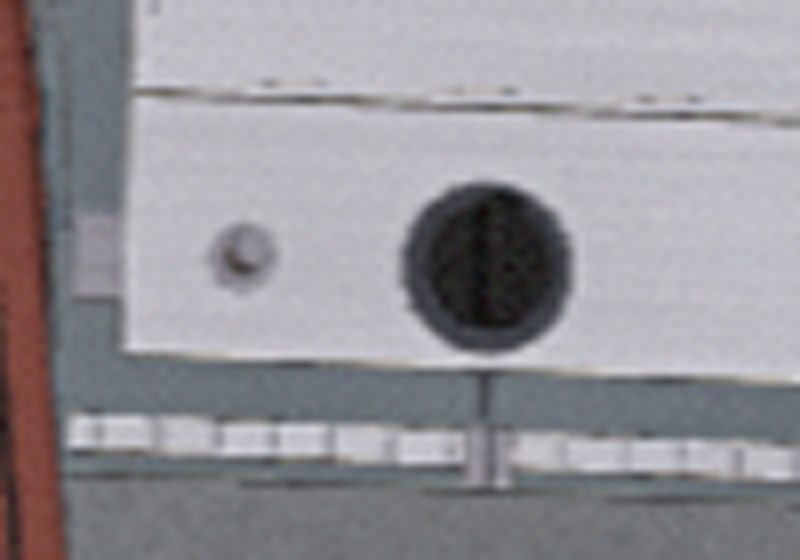

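View pics/n2.png

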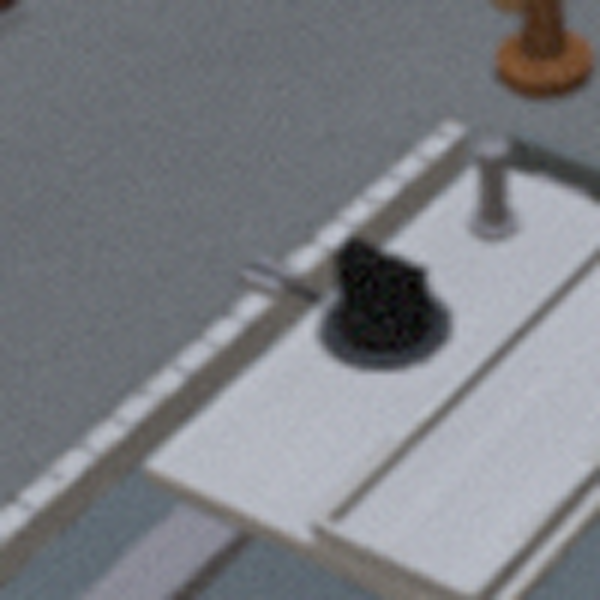

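View pics/n3.png

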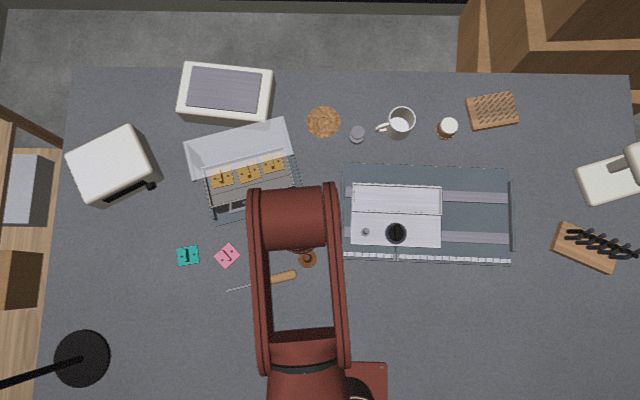

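The top crop shows the pointer (485,395) meeting the block centre (488,460), and the knob bar is back across the slide. Next comes the bin handle, with the bar ends at (230,212) and (277,199) in the first top view.

Run:
```python
from h import *
np.set_printoptions(precision=4,suppress=True)
d=np.load("n3d.npy")
P=[];Z=[]
for y in range(218,248):
  for x in range(384,412):
    q=px_d("top",x,y,d)
    if .0715<q[2]<.09: P.append(px_z("top",x,y,.079)[:2])
P=np.array(P);w,v=np.linalg.eigh(np.cov(P.T));a=v[:,1]*np.sign(v[0,1]);print("knob",P.mean(0),np.arctan2(a[1],a[0]),len(P))
d=np.load("top0.npy")
# bin bar from depth near bar
P=[]
for y in range(190,222):
  for x in range(222,286):
    q=px_d("top",x,y,d)
    if .150<q[2]<.172: P.append(px_z("top",x,y,.162)[:2])
P=np.array(P,np.float32);print(len(P))
r=cv2.fitLine(P,cv2.DIST_HUBER,0,.001,.001).ravel();print("bar",r,np.median(P,0))
# bin rim / cover
for th in(.27,.285,.3):
  for y in (-1.571,1.571):
    print(th+y,inverse_kinematics([.5,.2524,.141],[0,np.pi/2,th+y]))
```

```text
knob [ 0.449  -0.1243] -0.013286220197259736 91Traceback (most recent call last):
  File "<stdin>", line 15, in <module>
  File "h.py", line 10, in px_d
    o,r=ray(n,u,v); return o+r*d[int(round(v)),int(round(u))]
        ~~~^^^^^^^
  File "h.py", line 5, in ray
    c=get_calibration(n);K=np.array(c["intrinsics"]);T=np.array(c["world_from_camera"])
ValueError: time passes only in moves, steps and waits
```

```bash
python3 - <<'E'
import re
s=open("h.py").read()
s=s.replace("def ray","import functools\nget_calibration=functools.lru_cache(None)(get_calibration)\ndef ray")
open("h.py","w").write(s)
E
python3 - <<'E'
from h import *
np.set_printoptions(precision=4,suppress=True)
d=np.load("top0.npy")
P=[]
for y in range(190,222):
  for x in range(222,286):
    q=px_d("top",x,y,d)
    if .150<q[2]<.172: P.append(px_z("top",x,y,.162)[:2])
P=np.array(P,np.float32);print(len(P))
r=cv2.fitLine(P,cv2.DIST_HUBER,0,.001,.001).ravel();print("bar",r,np.median(P,0),np.arctan2(-r[0]*np.sign(r[1]),abs(r[1])))
for th in(.285,):
  for y in (-1.571,1.571):
    print(th+y,inverse_kinematics([.5,.2524,.141],[0,np.pi/2,th+y]))
E
```

```text
209
bar [ 0.283  -0.9591  0.5014  0.2528] [0.5014 0.2525] 0.28691453
-1.286 [ 0.3267  0.1489  1.7845 -0.      1.2082  0.0419]
1.8559999999999999 None
```

Run:
```python
from h import *
np.set_printoptions(precision=4,suppress=True)
th=.287; X=np.array([np.cos(th),np.sin(th)]); rot=[0,np.pi/2,th-np.pi/2]
b=np.array([.5010,.2526]); piv=b+.029*X
gripper_to(.05,20)
movep([b[0],b[1],.30],rot)
r=move_l([b[0],b[1],.141],feed=.12,max_force=12);print("hit",r)
if not r:
    gripper_to(0,20); o=observe();print(o["eef_pos"],o["opening"],o["ft_force"])
    for a in np.linspace(.05,.46,9):
        f=.029*np.cos(a)+.140*np.sin(a); z=.020+.140*np.cos(a)-.029*np.sin(a)
        xy=piv-f*X
        if move_l([xy[0],xy[1],z-.019],feed=.06,max_force=30): print("stop",a);break
        o=observe();print(round(a,3),o["ft_force"],o["opening"],o["eef_pos"])
    hold(.3);print(observe()["ft_force"],observe()["time_s"])
snap("scene","b1",(300,440,100,230),4.5)
```

```text
hit False
[0.5009 0.2526 0.1414] 0.009287915032469268 [-2.0303 -0.8505  4.1273]
0.05 [5.2214 1.7905 0.0855] 0.00905534840884165 [0.496  0.2512 0.1403]
0.101 [4.6196 2.2678 0.6523] 0.009267524952510575 [0.4894 0.2492 0.1384]
0.153 [4.1051 0.7318 1.6438] 0.009011508844252298 [0.4828 0.2473 0.1361]
0.204 [4.2804 1.6183 1.8887] 0.009135078078399307 [0.4762 0.2454 0.1333]
0.255 [4.6262 1.781  3.4976] 0.009196347648451522 [0.4698 0.2435 0.1304]
0.306 [4.4505 1.9056 4.0953] 0.009331434726956685 [0.4632 0.2415 0.1268]
0.358 [3.4476 2.3348 3.481 ] 0.009053696430982522 [0.4563 0.2395 0.1224]
0.409 [4.1116 2.3434 2.0981] 0.008970018339648306 [0.4498 0.2376 0.1178]
0.46 [6.0113 4.4152 0.7969] 0.008671277889891848 [0.4453 0.2363 0.1141]
[6.1089 3.9257 2.0849] 20.725
```

View pics/b1.png

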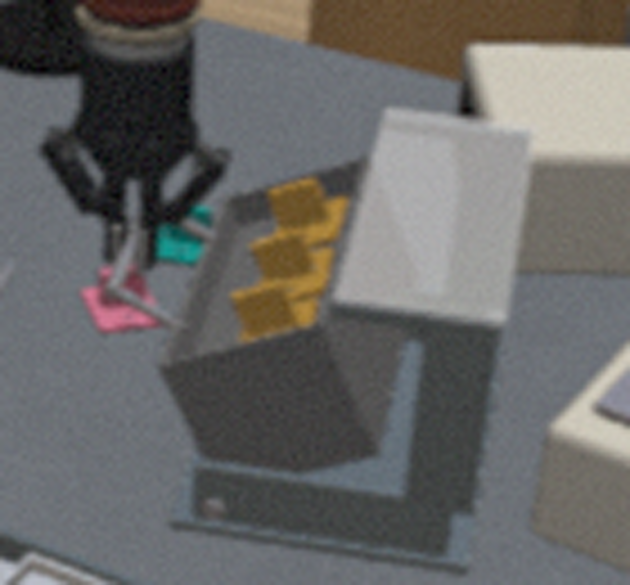

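The crop shows the bin fully forward, with three brass holders with fins in its back at (300,200), (285,255) and (265,310). I'll release the handle, clear away and look from above.

Run:
```python
from h import *
np.set_printoptions(precision=4,suppress=True)
gripper_to(.05)
p=np.array(observe()["eef_pos"]); move_l([p[0],p[1],.30],feed=.2)
movep([.45,-.05,.36],[0,np.pi/2,.287-np.pi/2])
print(observe()["time_s"],observe()["ft_force"])
snap("top","t1",(185,315,130,240),5.5);snap("scene","t2",(300,440,100,230),4.5)
```

```text
23.45 [-0.1899  0.1965  0.0163]
```

View pics/t1.png

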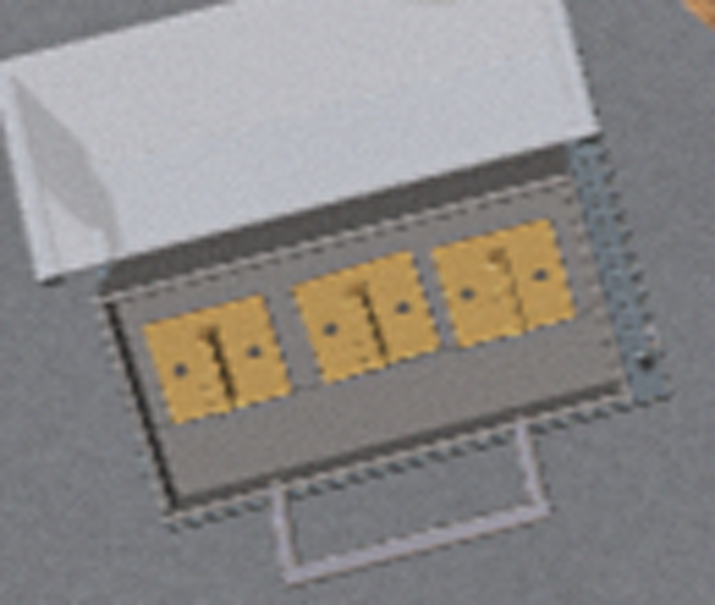

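View pics/t2.png

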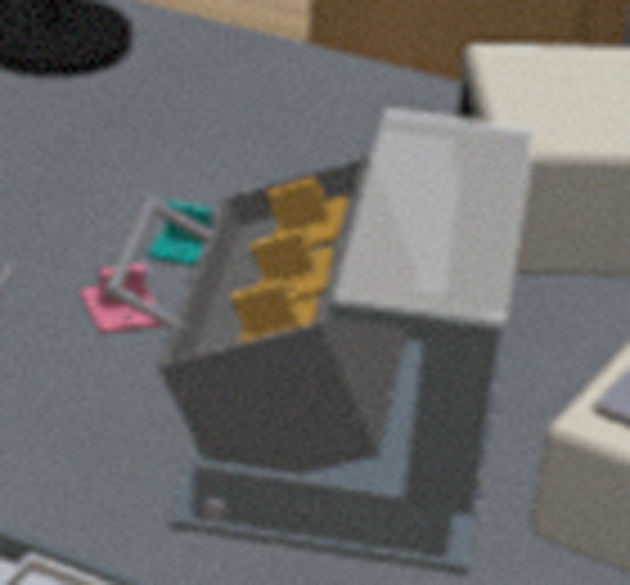

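```bash
cat > bin.py <<'E'
from h import *
th=.287; al=.45
b=np.array([.5010,.2526,.160]); X=np.array([np.cos(th),np.sin(th),0]); Z=np.array([0,0,1.])
piv=b+.029*X; piv[2]=.020
Yb=np.array([-np.sin(th),np.cos(th),0])
Xb=np.cos(al)*X+np.sin(al)*Z; N=np.cos(al)*Z-np.sin(al)*X
def onplane(n,u,v,h):  # coordinates (x,y) in hinge frame at height h above floor
    o,r=ray(n,u,v); q=piv+N*(.080+h); t=N@(q-o)/(N@r); p=o+r*t-piv
    return np.array([p@Xb,p@Yb])
E
python3 - <<'E'
from bin import *
np.set_printoptions(precision=4,suppress=True)
d=np.load("t1d.npy")
C={"A":[(143,326),(265,296),(291,388),(170,424)],"B":[(292,285),(413,252),(440,347),(322,383)],"C":[(432,247),(550,219),(578,316),(460,349)]}
for k,c in C.items():
    pts=np.array([onplane("top",*cu(u,v,5.5,185,130),.006) for u,v in c])
    r=cv2.minAreaRect((pts*1000).astype(np.float32))
    tb=pts[0]-pts[1]; tb2=pts[3]-pts[2]; t=tb+tb2
    print(k,pts.mean(0),r[1],"ydir yaw",np.arctan2(-t[0],t[1]),"edges",np.linalg.norm(tb),np.linalg.norm(pts[0]-pts[3]))
    hs=[]
    for u,v in c:
        a=cu(*(np.array([u,v])*.75+.25*np.mean(c,0)),5.5,185,130); p=px_d("top",*a,d)-piv; hs.append((p@N-.08)*1000)
    print(np.round(hs,1))
for nm,u,v in [("floor1",250,450),("floor2",450,390),("floor3",200,470),("floor4",590,350)]:
    a=cu(u,v,5.5,185,130);p=px_d("top",*a,d)-piv;print(nm,(p@N-.08)*1000,p@Xb)
for nm,u,v in [("FL",170,515),("FR",625,390),("BL",107,300),("BR",570,180)]: print(nm,onplane("top",*cu(u,v,5.5,185,130),.025))
E
```

```text
A [0.0695 0.0719] (60.01040267944336, 49.559814453125) ydir yaw 0.0022442959295576855 edges 0.058965336076205604 0.04957083022765192
[0.6 4.8 4.6 5.2]
B [ 0.0702 -0.0016] (50.047119140625, 59.43086624145508) ydir yaw 0.018496395159515663 edges 0.05925217373104578 0.050047433595802555
[5.3 5.9 7.  9.4]
C [ 0.0686 -0.0694] (58.84140396118164, 51.84006881713867) ydir yaw -0.01044462351537942 edges 0.05758826719835953 0.05184007431847644
[3.5 7.  3.  4.3]
floor1 -0.3749748393453711 0.02017435263693151
floor2 -0.8725575803605612 0.022807894099680932
floor3 -3.331956041016854 0.016274617523415035
floor4 -1.4798107729791927 0.02362374361455961
FL [0.0064 0.1125]
FR [ 0.0069 -0.1113]
BL [0.1144 0.1093]
BR [ 0.1126 -0.1122]
```

Run:
```python
from bin import *
p=np.load("n3p.npy")[:,:,::-1]
cv2.imwrite("pics/tr.png",cv2.resize(p[170:260,340:455],None,fx=6.5,fy=6.5,interpolation=cv2.INTER_CUBIC))
np.set_printoptions(precision=4,suppress=True)
for sg in (1,-1):
  for y in(.0719,-.0016,-.0694):
    yt=sg*Yb; xt=-N; R=Ro.from_matrix(np.c_[xt,yt,np.cross(xt,yt)]); e=R.as_euler("xyz")
    for h in (.01,.11): print(sg,y,inverse_kinematics(piv+.0695*Xb+y*Yb+N*(.08+h),e))
for yaw in(-.025,np.pi-.025): print(inverse_kinematics([.5434,-.1264,.055],[0,np.pi/2,yaw]))
```

```text
1 0.0719 [ 0.4851  0.0409  1.9905 -0.1379  0.6724 -1.2839]
1 0.0719 [ 0.5045 -0.1748  2.0114 -0.1233  0.868  -1.2945]
1 -0.0016 [ 0.3309 -0.0097  2.0419 -0.0311  0.66   -1.5067]
1 -0.0016 [ 0.3354 -0.237   2.0635 -0.0277  0.8657 -1.5092]
1 -0.0694 [ 0.1829 -0.0334  2.0651  0.0735  0.6633 -1.7225]
1 -0.0694 [ 0.1719 -0.2663  2.087   0.0652  0.8746 -1.7164]
-1 0.0719 [ 0.4851  0.0409  1.9905 -0.1379  0.6724  1.8577]
-1 0.0719 [ 0.5045 -0.1748  2.0114 -0.1233  0.868   1.8471]
-1 -0.0016 [ 0.3309 -0.0097  2.0419 -0.0311  0.66    1.6349]
-1 -0.0016 [ 0.3354 -0.237   2.0635 -0.0277  0.8657  1.6324]
-1 -0.0694 [ 0.1829 -0.0334  2.0651  0.0735  0.6633  1.419 ]
-1 -0.0694 [ 0.1719 -0.2663  2.087   0.0652  0.8746  1.4252]
[-0.3699  0.2577  1.8388  0.      1.045  -1.9157]
[-0.3699  0.2577  1.8388 -0.      1.045   1.2259]
```

View pics/tr.png

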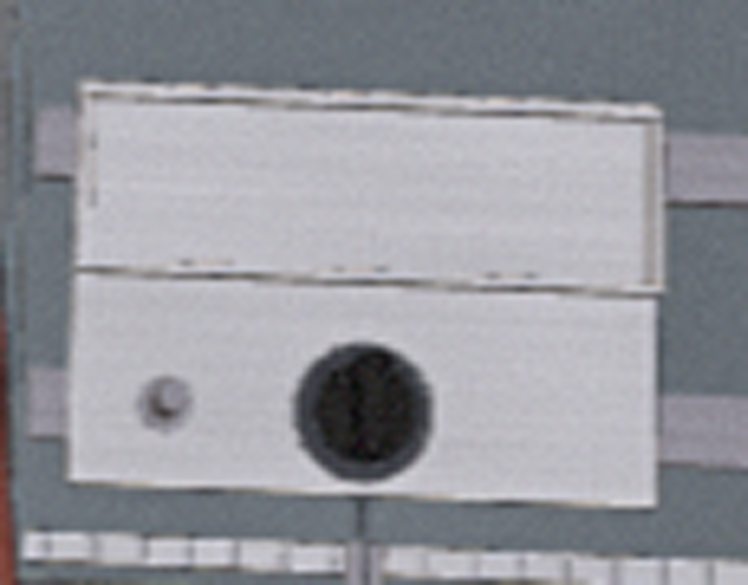

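```bash
cat >> bin.py <<'E'
tc=[np.array([0,0])]
def pick(x,y,yaw,sg=-1):
    Yh=-np.sin(yaw)*Xb+np.cos(yaw)*Yb
    xt=-N; yt=sg*Yh; e=Ro.from_matrix(np.c_[xt,yt,np.cross(xt,yt)]).as_euler("xyz")
    t=piv+x*Xb+y*Yb+N*.0905
    gripper_to(.032,40)
    movep(t+N*.11,e); move_l(t+N*.03,feed=.15)
    r=move_l(t,feed=.06,max_force=8)
    o=observe(); print("down stop",r,(t-o["eef_pos"])@N)
    gripper_to(0,40); o=observe(); print("grip",o["opening"],o["ft_force"])
    move_l(np.array(o["eef_pos"])+N*.05,feed=.1); move_l(t+N*.12,feed=.2)
    o=observe(); print("lift",o["opening"],o["ft_force"],o["time_s"])
    return o["opening"]
def place(cx,cy):
    e=[0,np.pi/2,np.pi-.025]
    movep([cx,cy,.20],e); move_l([cx,cy,.075],feed=.2)
    r=move_l([cx,cy,.0525],feed=.04,max_force=6)
    o=observe(); print("place",r,o["eef_pos"],o["ft_force"])
    gripper_to(.032); move_l([cx,cy,.20],feed=.2)
    print(observe()["time_s"])
E
python3 - <<'E'
from bin import *
np.set_printoptions(precision=4,suppress=True)
c=np.array([px_z("top",*cu(u,v,6.5,340,170),.053) for u,v in [(80,82),(660,103),(664,292),(77,268)]]);print(c,c.mean(0))
E
```

```text
[[ 0.5878 -0.0026  0.053 ]
 [ 0.5828 -0.2517  0.053 ]
 [ 0.501  -0.2509  0.053 ]
 [ 0.507  -0.0017  0.053 ]] [ 0.5447 -0.1267  0.053 ]
```

Run:
```python
from bin import *
np.set_printoptions(precision=4,suppress=True)
if pick(.0686,-.0694,-.010)>.004:
    place(.5444-.067*.024,-.1265-.067)
movep([.42,.02,.36],[0,np.pi/2,np.pi-.025])
snap("top","u1",(185,525,110,270),2.3);snap("scene","u2",(200,440,110,310),3)
```

```text
down stop False 0.00030124039981753296
grip 0.007388655445942976 [1.6035 0.0182 0.6279]
lift 0.007297897017331204 [-0.2375 -0.1954 -1.538 ] 28.4333
place True [ 0.5425 -0.1935  0.054 ] [-1.0305 -0.118   5.3551]
32.3917
```

View pics/u1.png

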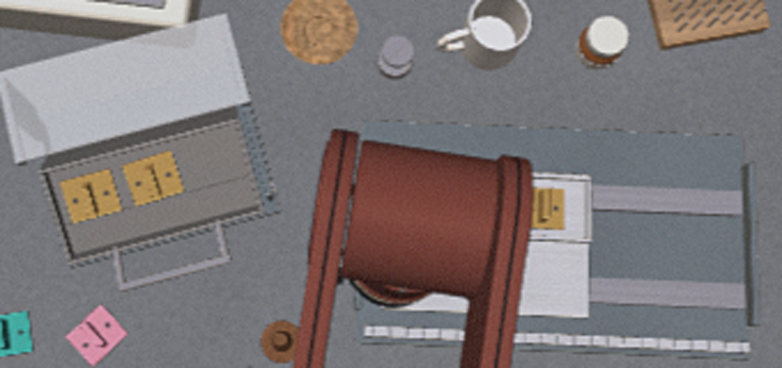

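View pics/u2.png

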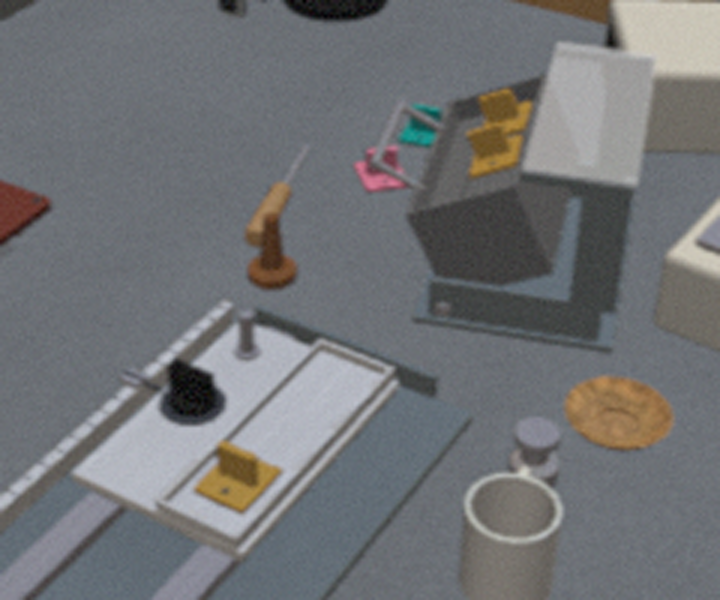

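The first holder stands flat in the tray (240,475 in the scene crop) and two remain in the bin. I'll re-check those two before the next pick.

Run:
```python
from bin import *
p=np.load("u1p.npy")[:,:,::-1]
cv2.imwrite("pics/u3.png",cv2.resize(p[130:240,185:315],None,fx=5.5,fy=5.5,interpolation=cv2.INTER_CUBIC))
```

```text
(no output)
```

View pics/u3.png

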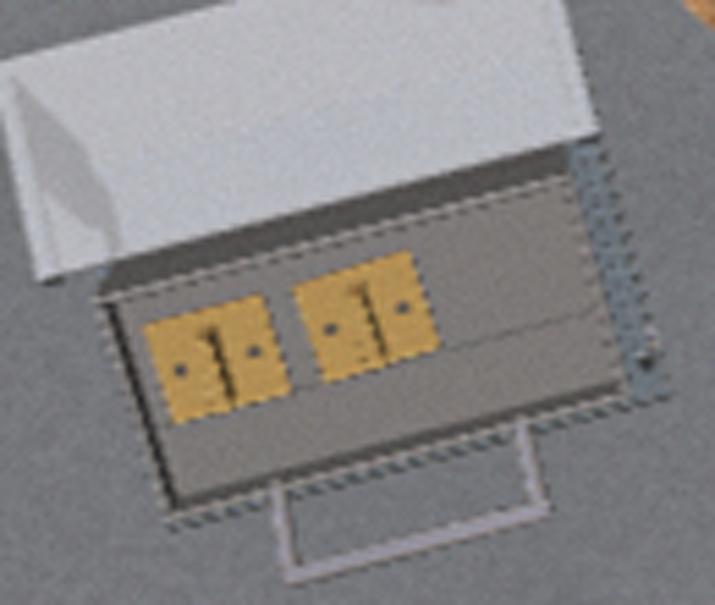

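The remaining two holders are unmoved: corners still at (292,285) to (440,347) and (143,326) to (291,388). I'll pick the middle one next.

Run:
```python
from bin import *
np.set_printoptions(precision=4,suppress=True)
if pick(.0702,-.0016,.018)>.004:
    place(.5444,-.1265)
movep([.40,.10,.40],[0,np.pi/2,np.pi-.025])
p,d=snap("top","v1",(185,315,130,240),5.5);snap("scene","v2",(200,440,110,310),3)
cv2.imwrite("pics/v3.png",cv2.resize(p[170:260,340:455,::-1],None,fx=6.5,fy=6.5,interpolation=cv2.INTER_CUBIC))
```

```text
down stop False 0.0003275300812924669
grip 0.0074156747514038555 [-1.1431 -0.0313  1.3003]
lift 0.007239820994931054 [ 1.0679 -0.4309 -2.9149] 37.7167
place True [ 0.5442 -0.1265  0.0542] [0.5634 0.3368 3.6179]
41.6667
```

View pics/v1.png

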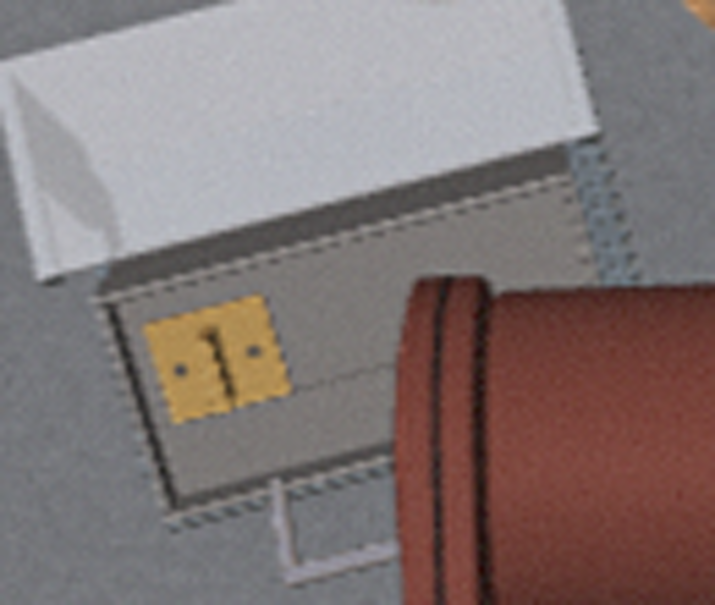

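View pics/v2.png

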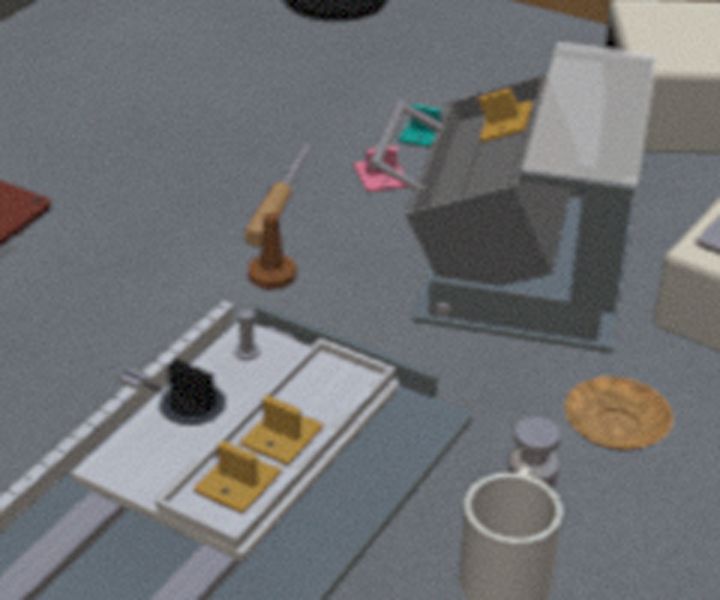

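View pics/v3.png

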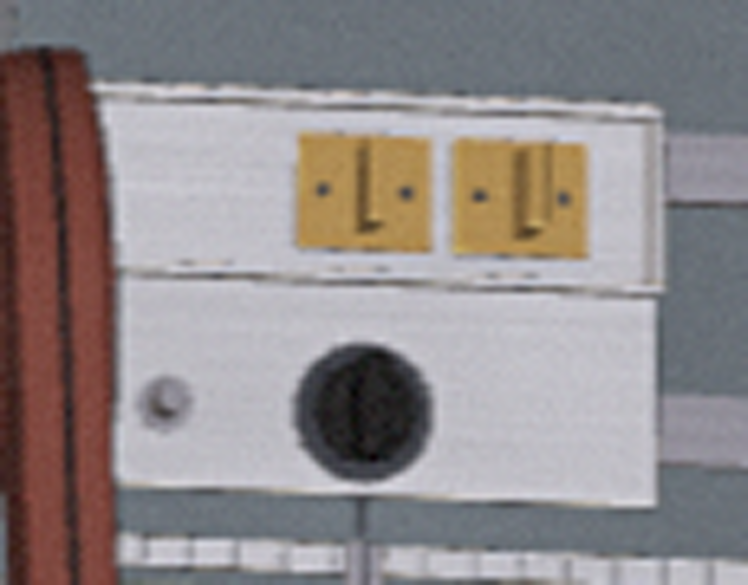

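Two holders are flat in the tray, with plates at (365,192) and (520,198). The last one in the bin is unmoved at (215,360).

Run:
```python
from bin import *
np.set_printoptions(precision=4,suppress=True)
if pick(.0695,.0719,.002)>.004:
    place(.5444+.067*.024,-.1265+.067)
movep([.40,.10,.40],[0,np.pi/2,np.pi-.025])
p,d=snap("top","w1",(185,455,130,270),2.9);snap("scene","w2",(200,440,110,310),3)
```

```text
down stop False 0.0003384516406728761
grip 0.00737882160978847 [-0.1264 -0.0336  0.4811]
lift 0.007161996162175115 [-0.0532  0.099  -2.2512] 47.1833
place True [ 0.5458 -0.0595  0.0544] [-1.2217 -0.3867  3.4738]
51.1583
```

View pics/w1.png

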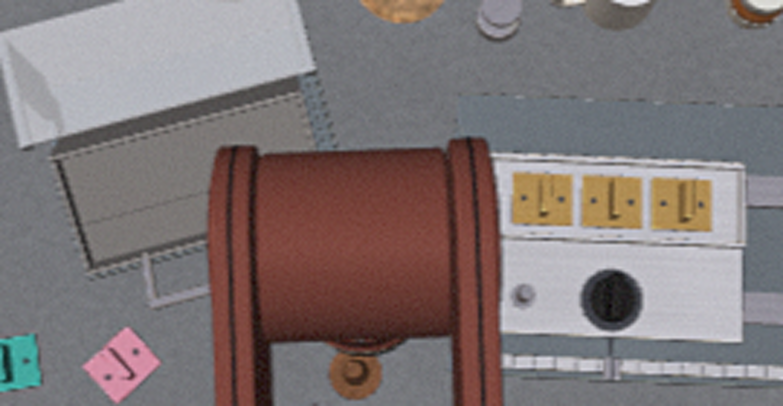

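View pics/w2.png

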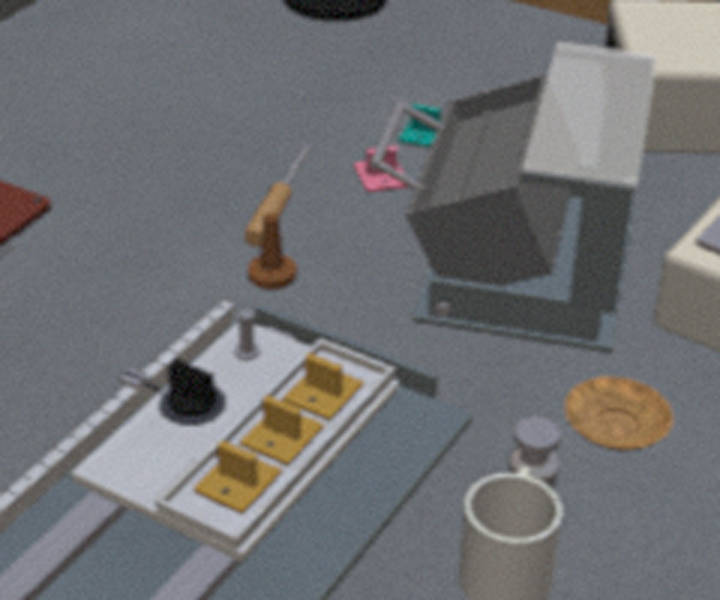

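All three holders are in the tray and the bin is empty. I'll regrip the handle and take the bin back along the same arc.

Run:
```python
from bin import *
np.set_printoptions(precision=4,suppress=True)
rot=[0,np.pi/2,th-np.pi/2]
def tp(a):
    f=.029*np.cos(a)+.140*np.sin(a); p=piv-f*X; p[2]=.020+.140*np.cos(a)-.029*np.sin(a)-.019; return p
gripper_to(.05,20)
t=tp(.45); movep([t[0],t[1],.28],rot)
r=move_l(t,feed=.12,max_force=12);print("hit",r)
if not r:
    gripper_to(0,20); o=observe();print(o["opening"],o["ft_force"])
    for a in [.38,.31,.24,.17,.1,.05,.02,0,-.015,-.03]:
        if move_l(tp(a),feed=.06,max_force=25): print("stop",a);break
        o=observe();print(a,o["ft_force"],o["opening"])
    hold(.3);o=observe();print(o["ft_force"],o["eef_pos"])
    gripper_to(.05); move_l([o["eef_pos"][0],o["eef_pos"][1],.30],feed=.15)
    movep([.32,.35,.36],rot)
print(observe()["time_s"])
p,d=snap("top","x1",None,1);snap("scene","x2",(200,440,110,310),3)
cv2.imwrite("pics/x3.png",cv2.resize(p[110:275,170:315,::-1],None,fx=3.6,fy=3.6,interpolation=cv2.INTER_CUBIC))
cv2.imwrite("pics/x4.png",cv2.resize(p[170:270,340:455,::-1],None,fx=5.5,fy=5.5,interpolation=cv2.INTER_CUBIC))
```

```text
hit False
0.00934729163551161 [-0.4733  0.6002  1.3874]
0.38 [-3.8295 -2.0787  5.0457] 0.00888612611829455
0.31 [-4.5034 -2.7399  7.355 ] 0.009070447850148287
0.24 [-3.3343 -1.3467  7.2996] 0.009194008326457743
0.17 [-1.5768 -1.222   6.2634] 0.009010572431310775
0.1 [-1.4613  0.1541  6.15  ] 0.008928777856336896
0.05 [-0.6924 -0.1323  6.045 ] 0.009347550397832208
0.02 [-0.8822 -1.8681  5.5737] 0.008786266557873824
0 [-3.5434 -0.9088  7.0731] 0.009190225709569845
-0.015 [-11.1451  -4.9487  11.5532] 0.009287138880964222
-0.03 [-18.5312  -7.1665  15.1766] 0.008930973191545425
[-17.9757  -7.2194  15.5907] [0.501  0.2525 0.1414]
61.8
```

View pics/x2.png

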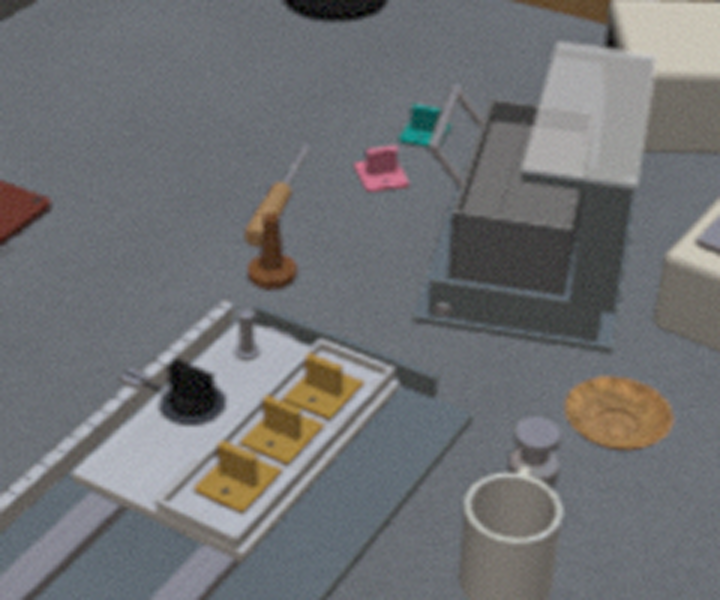

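View pics/x3.png

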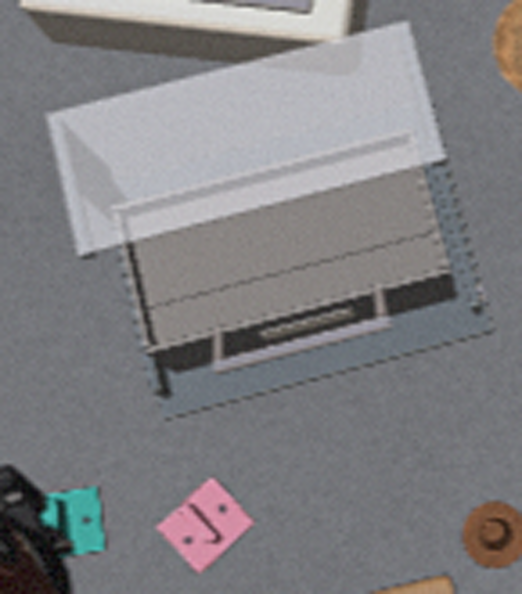

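View pics/x4.png

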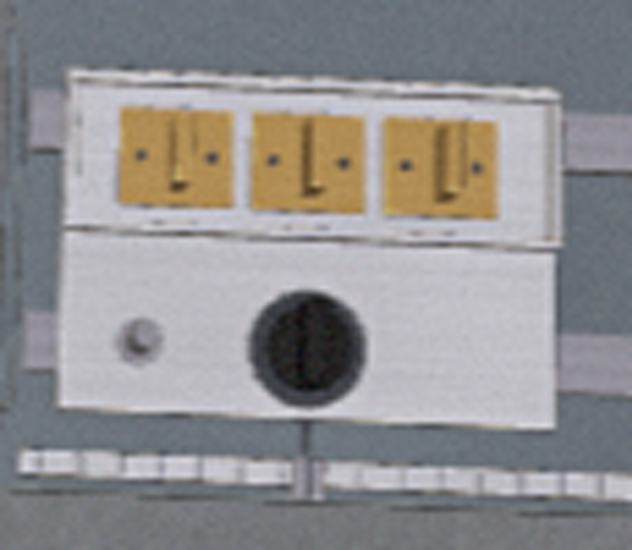

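View pics/x1.png

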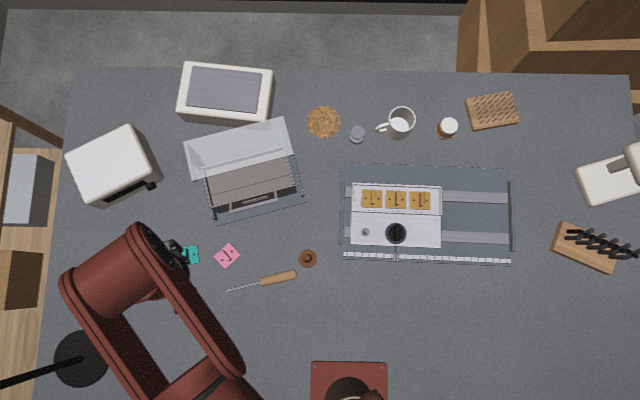

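Run:
```python
from bin import *
np.set_printoptions(precision=4,suppress=True)
hold(.5); p,d=get_image("top")
P=[]
for y in range(218,248):
  for x in range(384,412):
    q=px_d("top",x,y,d)
    if .0715<q[2]<.09: P.append(px_z("top",x,y,.079)[:2])
P=np.array(P);w,v=np.linalg.eigh(np.cov(P.T));a=v[:,1]*np.sign(v[0,1]);print("knob",P.mean(0),np.arctan2(a[1],a[0]))
for u,v in [(177,157),(308,163),(440,168)]:
    q=px_z("top",*cu(u,v,5.5,340,170),.049); print("holder",q-[.5444,-.1265,.049])
print("pointer-line y",px_z("top",*cu(307,440,5.5,340,170),.038)[1]-px_z("top",*cu(310,478,5.5,340,170),.041)[1])
job_done(); print(observe()["time_s"])
```

```text
knob [ 0.4485 -0.125 ] -0.03597207239742816
holder [-0.0002  0.068  -0.    ]
holder [-0.0021  0.0017 -0.    ]
holder [-0.0036 -0.0651 -0.    ]
pointer-line y 0.000767840238321188
the job is handed in; nothing more can be done
the job is handed in; nothing more can be done
```

The whole sequence was carried out in order and handed in at about 62 s. I loosened the clamp, slid the carriage to the mark and re-tightened it. Then I tilted the bin fully forward, stood all three brass holders in the tray and shut the bin again.

My last checks, all from the camera images, showed nothing failed:

- **Carriage:** the pointer is about 1 mm from the mark line (6 mm allowed).
- **Clamp knob:** the bar reads within about 0.01 rad of the slide's x axis, which I take as the tight position, so it looks tight. The bar's angle varies by about 0.02 rad between pictures, and the actual clamp joint value was not readable.
- **Holders:** each one stands upright on the tray floor, within 4 mm of the tray's centre across it. Along the tray they sit at about +68, +2 and −65 mm.
- **Bin:** in the top view it looks the same as at the start, and the handle had pressed against its end stop. It is empty.
- **Other things:** the bystanders and both look-alikes appear where they were, and the gripper is clear of everything.

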